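# Slide the tube rack into the corner stop

### The job

Push the pink tube rack along the bench into the aluminium corner stop, until one long side sits flush against the long back rail and one short end against the short side rail, then take the hand away. Push only on the sides of the rack with the fingers: do not lift or tip it, and do not touch the tubes standing in it. Leave the blue rack, the white jar and the amber bottle where they stand.

Things in the scene. Friction and masses are not known exactly. Their poses are not given: they have to be found in the camera images.
- pink_rack: Loose pink tube rack, white lower half: a block 90 mm (its x) by 130 mm (its y) by 45 mm high, 0.2 to 0.45 kg. Origin at the centre of its underside, z up; long sides at x = +-45 mm, short ends at y = +-65 mm. Either long side may face the back rail. Starts to the right of the stop and nearer the robot, turned up to 0.35 rad. It slides under 2 to 6 N.
- tubes: Five short capped tubes (12 mm wide, tops 63 mm above the bench) fixed in the top of the pink rack, all at least 18 mm in from its sides. Same origin and axes as the pink rack.
- corner_stop: L of two aluminium rails fixed to the bench, 12 mm thick, 20 mm high. Origin at the inner corner, at bench level. Back rail: inner face at x = 0, from the corner 220 mm along -y. Side rail: inner face at y = 0, from the corner 100 mm along -x. The rack's place is on the -x, -y side: its centre ends at x = -45, y = -65 mm in this frame. Turned at most 0.18 rad from the world's axes.
- blue_rack: Loose blue rack of the same size (90 x 130 x 45 mm) at the left, to be left alone. Origin at the centre of its underside.
- white_jar: Small white jar, 36 mm diameter, 62 mm high, standing to the left of the side rail, to be left alone. Origin at the centre of its underside.
- amber_bottle: Small amber bottle with a black cap, 36 mm diameter, 75 mm high, standing beyond the back rail, to be left alone. Origin at the centre of its underside.
Not all that is in view belongs to the job. Of the things like the pink_rack, leave any that is black or turquoise; of the rest the smaller one is meant.

How it is judged:
At the end, for the whole second after the job is handed in: The pink rack stands still and flat on the bench, with its long side within 4 mm of the back rail and its short end within 4 mm of the side rail, square to the rails within 0.05 rad; the blue rack, the jar and the bottle stand within 15 mm of where they were (x of pink_rack in the frame of corner_stop between -0.049 and -0.041 m and y of pink_rack in the frame of corner_stop between -0.069 and -0.061 m and angle between the x axis of pink_rack and the x axis of corner_stop, either way round below 0.05 rad and height (world z) of pink_rack below 0.003 m and angle between pink_rack's own z axis and vertical below 0.04 rad and linear speed of pink_rack below 0.01 m/s and angular speed of pink_rack below 0.05 rad/s and distance of each of blue_rack, white_jar, amber_bottle from where it was at the start of the episode below 0.015 m and angle between each of blue_rack, white_jar, amber_bottle's own z axis and vertical below 0.1 rad); the robot touches nothing.
It fails at once if the pink rack is lifted off the bench or tipped (height (world z) of pink_rack above 0.008 m or angle between pink_rack's own z axis and vertical above 0.15 rad).
It fails at once if the hand touches the tubes in the rack (contact force between tubes and the fingers above 0.5 N or contact force between tubes and the arm above 0.5 N).
It fails at once if the blue rack is knocked or shifted (distance of blue_rack from where it was at the start of the episode above 0.015 m or angle between blue_rack's own z axis and vertical above 0.2 rad).
It fails at once if the white jar is knocked or shifted (distance of white_jar from where it was at the start of the episode above 0.015 m or angle between white_jar's own z axis and vertical above 0.2 rad).
It fails at once if the amber bottle is knocked or shifted (distance of amber_bottle from where it was at the start of the episode above 0.015 m or angle between amber_bottle's own z axis and vertical above 0.2 rad).
It also fails if it takes over 54 s, if anything falls off the work surface, if the arm or the gripper's body presses on something with over 40 N, if the wrist force passes 120 N, or if a joint passes its speed limit or range.

### The arm

A 6-joint arm with a two-finger parallel gripper is mounted at the origin on the work surface. World frame = base frame: x ahead of the robot, y to its left, z up, the work surface at z = 0. Lengths are in m, angles in rad, forces in N, time in s.
With the tool pointing down it reaches from about 0.425 to 0.95 m from the base axis. Payload 3.5 kg.
Tool frame: the origin (TCP) lies at the very end of the fingers, on their centre line; the grasp point (between the pads) lies 19 mm behind it (ctrl.pinch_z is the distance from the TCP to the grasp point, in m); z points along the fingers, y is the line along which they close (so a half turn about z gives the same grasp; the last joint's range is limited). The gripper opens to 85 mm and grips with 20 to 120 N. Pads are 22 mm wide; open, the fingers measure 114 mm over their backs; the gripper's body (76 mm by 85 mm) begins 54 mm behind the grasp point. The pads swing forward as they close: fully open they stand 13 mm farther back than shut.
Start: joints at [1.073, 0.286, 1.577, -0, 1.279, -0.15], TCP at [0.23, 0.635, 0.231] pointing down, gripper open.
Joint ranges: [-2.77, 2.77], [-0.9, 2.22], [0.21, 2.48], [-1.53, 4.67], [0.24, 2.81], [-2.84, 2.84]. Speed limits (rad/s): [2.79, 2.79, 3.14, 3.14, 3.14, 3.14].

### API

Orientations are given as a unit quaternion [x, y, z, w].
In Python, from plant import ctrl gives the robot as it stands. The module is installed in compiled form; this text tells all that it offers.
- The arm moves only by the shell command python3 -m crank 'ROWS' [OPENING] [FORCE]. ROWS is JSON, a list of rows, each a list of 6 numbers: the shift along the tool's x, y, z in cm, then the turn, a rotation vector about the tool's x, y, z in rad. In form: [[tx, ty, tz, rx, ry, rz], ...]. A call has 1 to 10 rows; each row is the pose to reach, as a shift and turn from the pose commanded when the call began, along the tool's axes at that moment; what a row does not reach only later rows make up. A row lasts 1/10 s, in which the tool goes at most 50 mm and 8.59 degrees, less where a joint would pass 70% of its speed; a pose out of reach is approached as far as the arm can. A call with a gripper value outside its range is refused whole. OPENING is the opening, from 0 (shut) to 1 (fully open), set as the call begins (- or left out, the last holds). The fingers move at their own pace and stop on an object; FORCE is the grip in N (left out, the last holds). Time passes only in rows, so rows that repeat a pose let the fingers close. It gives the time, the measured TCP pose, the force, the opening and the grip force at its end, in the units of the state.
- ctrl.get_state(): the state, without advancing time (a new reading comes with each control period).
- ctrl.read_camera(name): name is "scene" or "top"; returns (picture, depth): 400x640x3 uint8, blue, green, red; 400x640 float32, m along the optical axis (not along the pixel's ray), 0 where there is no reading.
- ctrl.camera_info(name): a dict with "K" (3x3 intrinsics, pixels), "origin" and "orientation" of the camera in the world. Camera axes: x right, y down, z forward; pixel columns grow to the right and rows downward; lengths in m; the calibration is good to about 2 mm. A picture is of the moment at which its call begins. camera_info takes no time and is no camera call.
- ctrl.sign_off(): hands the job in; it is judged then, once.
The state is a dict: "time": time; "qpos": joint angles; "dq": joint speeds; "joint_efforts": joint torques, N m; "eef_pos": TCP position; "tcp_rot": TCP orientation; "contact_force": force on the tool from outside, world axes, zero at the start; "wrist_torque": the same for the moment, N m; "opening": opening from 0.0 (shut) to 1.0 (fully open); "finger_force": force on a finger pad.
Only numpy, scipy, OpenCV 4.12 (cv2) and the standard library are available. Lean on these libraries where they do the work, as an engineer would, in place of code of your own. Each camera call takes 0.05 s, during which the arm holds its last target. There are 200 camera calls.

## Working session

There is one attempt and no reset: what is moved stays moved. The work goes in short steps, Python scripts to look and compute and a shell command to move; the robot and the scene stay as the last step left them, time stands still between calls to the robot, and variables do not carry over. Pictures are saved under pics/ and viewed, at most 10 in all, crops included, and the job is handed in when it is done.

```bash
mkdir -p pics; python3 - <<'E'
from plant import ctrl
import cv2,numpy as np
for n in("scene","top"):
    p,d=ctrl.read_camera(n); cv2.imwrite(f"pics/{n}0.png",p); np.save(f"{n}0.npy",d)
    i=ctrl.camera_info(n); print(n,i)
print(ctrl.get_state())
E
```

```text
scene {'K': array([[454.49417336,   0.        , 316.92944009],
       [  0.        , 454.49417336, 208.24038577],
       [  0.        ,   0.        ,   1.        ]]), 'origin': array([0.95977335, 0.81168484, 0.90698847]), 'orientation': array([ 0.19235141,  0.89725935, -0.38760686, -0.08767845])}
top {'K': array([[518.44241496,   0.        , 319.77096285],
       [  0.        , 518.44241496, 200.13753576],
       [  0.        ,   0.        ,   1.        ]]), 'origin': array([ 0.2405552 , -0.03649764,  1.53440878]), 'orientation': array([-0.6975023 ,  0.70953043, -0.07140556,  0.07041563])}
{'time': 0.1, 'qpos': array([ 1.07301565e+00,  2.87086184e-01,  1.57801964e+00, -1.46657424e-06,
        1.27858193e+00, -1.49997574e-01]), 'dq': array([ 8.12284357e-05, -2.46827324e-03, -2.55745096e-03,  2.14776216e-04,
        4.85990117e-04, -9.62321876e-04]), 'joint_efforts': array([ 2.11129925e-03, -4.07299340e+01, -2.93699419e+01, -8.30366798e-05,
        3.35555982e-03, -3.38090494e-06]), 'eef_pos': array([0.22973872, 0.6340797 , 0.23008535]), 'tcp_rot': array([ 1.73016206e-01,  9.84918421e-01, -9.93307302e-04, -3.32723924e-04]), 'contact_force': array([ 0.32227213,  0.16494336, -0.92601506]), 'wrist_torque': array([-0.02034756,  0.01106142,  0.00635494]), 'finger_force': 0.0, 'opening': 1.001046536927526}
```

View pics/top0.png

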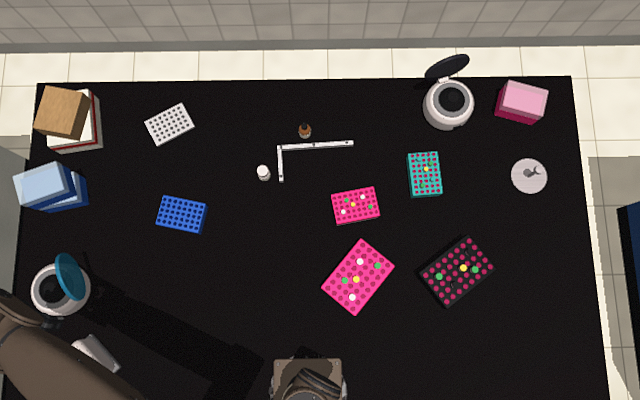

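View pics/scene0.png

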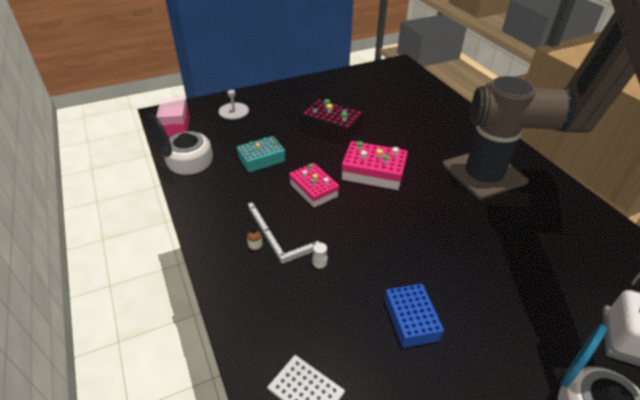

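Top view: the small pink rack is at (356,205), the inner corner of the L at about (283,150), blue rack (181,214), jar (263,172), bottle (305,130). The larger pink rack at (358,277) and the turquoise and black ones are decoys.

```bash
cat > h.py <<'E'
from plant import ctrl
import cv2,numpy as np
from scipy.spatial.transform import Rotation as R
def cast(n,uv,z):
    i=ctrl.camera_info(n); K=i["K"]; M=R.from_quat(i["orientation"]).as_matrix()
    uv=np.atleast_2d(uv).astype(float)
    r=np.c_[(uv[:,0]-K[0,2])/K[0,0],(uv[:,1]-K[1,2])/K[1,1],np.ones(len(uv))]@M.T
    return (i["origin"]+r*((z-i["origin"][2])/r[:,2])[:,None])[:,:2]
def height(n,d):
    i=ctrl.camera_info(n);K=i["K"];M=R.from_quat(i["orientation"]).as_matrix()
    v,u=np.mgrid[:400,:640]
    P=np.stack([(u-K[0,2])/K[0,0]*d,(v-K[1,2])/K[1,1]*d,d],-1)@M.T+i["origin"]
    return P
def rect(mask,z,n="top"):
    c=max(cv2.findContours(mask.astype(np.uint8),cv2.RETR_EXTERNAL,cv2.CHAIN_APPROX_NONE)[0],key=cv2.contourArea)
    w=cast(n,c[:,0,:],z)
    (x,y),s,a=cv2.minAreaRect((w*1000).astype(np.float32))
    if s[0]>s[1]: s=s[::-1]; a+=90
    a=(a+90)%180-90   # direction of short side (rack x), deg
    return np.array([x,y]),s,a,w
def pink(p,P,x0=.40,small=True):
    hsv=cv2.cvtColor(p,cv2.COLOR_BGR2HSV)
    m=(hsv[...,0]>155)&(hsv[...,0]<178)&(hsv[...,1]>130)&(hsv[...,2]>110)
    m&=(P[...,0]>x0)&(P[...,0]<.75)&(P[...,1]>-.35)&(P[...,1]<.3)&(P[...,2]>.036)
    return cv2.morphologyEx(m.astype(np.uint8),cv2.MORPH_CLOSE,np.ones((5,5)))
E
python3 - <<'E'
from h import *
p=cv2.imread("pics/top0.png"); d=np.load("top0.npy"); P=height("top",d)
hsv=cv2.cvtColor(p,cv2.COLOR_BGR2HSV)
for uv in [(356,205),(281,160),(320,145),(263,172),(305,130),(358,277),(181,214)]: print(uv,P[uv[1],uv[0]].round(3))
m=(hsv[...,0]>155)&(hsv[...,0]<178)&(hsv[...,1]>130)&(hsv[...,2]>110)
n,l,s,c=cv2.connectedComponentsWithStats(cv2.morphologyEx(m.astype(np.uint8),cv2.MORPH_CLOSE,np.ones((5,5))))
for k in range(1,n):
    if s[k,4]>300: print(s[k],[np.round(q,3) for q in rect((l==k)&(P[...,2]>.037),.045)[:3]])
w=(hsv[...,2]>120)&(hsv[...,1]<60)
b=w.copy();b[:]=0;b[135:185,274:360]=1
w&=b
ys,xs=np.nonzero(w)
np.set_printoptions(linewidth=200)
print("rail h",np.median(P[w][:,2]))
W=cast("top",np.c_[xs,ys],.02)
bk=xs>290; sd=(ys>157)
for nm,s_ in(("back",bk),("side",sd)):
    r=cv2.minAreaRect((W[s_]*1000).astype(np.float32)); print(nm,r, cv2.boxPoints(r).round(1).tolist())
    l=cv2.fitLine((W[s_]*1000).astype(np.float32),cv2.DIST_HUBER,0,.01,.01).ravel();print(l, np.degrees(np.arctan2(l[1],l[0])))
cv2.imwrite("pics/crop.png",cv2.resize(p[120:240,240:400],None,fx=5,fy=5,interpolation=cv2.INTER_NEAREST))
E
```

```text
(356, 205) [ 0.528 -0.147  0.041]
(281, 160) [0.676 0.074 0.015]
(320, 145) [ 0.72  -0.045  0.02 ]
(263, 172) [0.627 0.124 0.064]
(305, 130) [ 0.757 -0.001  0.055]
(358, 277) [ 0.318 -0.145  0.061]
(181, 214) [0.51  0.364 0.044]
[411 153  29  40 575] [array([ 621.817, -354.273]), array([ 70.595, 118.48 ]), np.float64(-86.38)]
[ 331  186   49   39 1383] [array([ 527.629, -142.945]), array([ 89.728, 128.921]), np.float64(10.436)]
[ 321  238   74   78 2807] [array([ 320.15 , -144.158]), array([127.009, 183.122]), np.float64(49.361)]
rail h 0.018342580637041306
back ((736.0513916015625, -50.28985595703125), (38.81999969482422, 189.79782104492188), 2.992614507675171) [[711.7000122070312, 43.5], [721.5999755859375, -146.10000610351562], [760.4000244140625, -144.0], [750.5, 45.5]]
[ 4.5636848e-02 -9.9895811e-01  7.2386487e+02 -4.9742092e+01] -87.384285
side ((647.0311279296875, 77.0743637084961), (12.099699974060059, 68.80298614501953), 89.94340515136719) [[612.5999755859375, 71.0999984741211], [681.4000244140625, 71.0], [681.4000244140625, 83.0999984741211], [612.5999755859375, 83.19999694824219]]
[9.9983281e-01 1.8286014e-02 6.4838983e+02 7.7029305e+01] 1.0477698
```

View pics/crop.png

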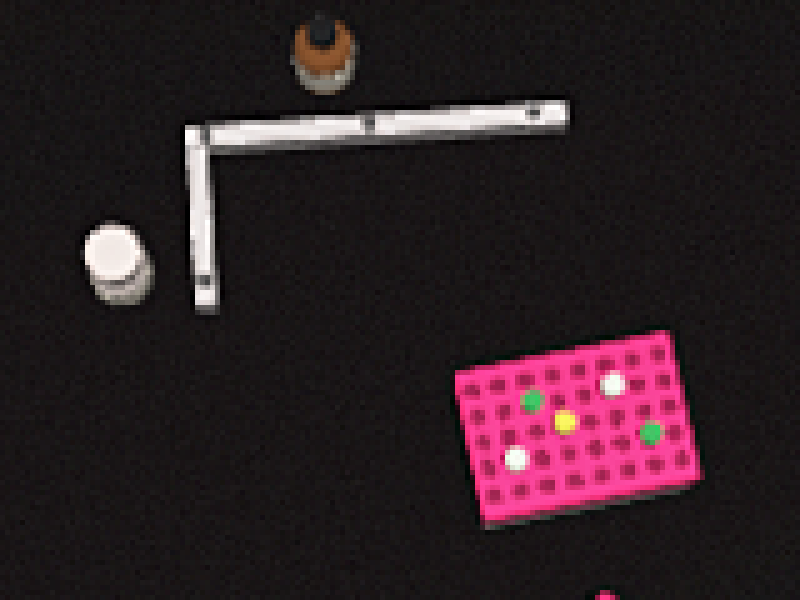

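The crop shows the L with its inner corner at about px (282.4,149.6). The back rail runs to (354,145) and the side rail down to (283,181). The rack is about 90x129 mm and turned about 10°, so it fits. Next I fit the rails' outer top edges and work out the first waypoint.

```bash
cat >> h.py <<'E'
def row(x,y,z,head):  # world target (m), tool-x heading (deg) -> crank row from measured pose, tool down
    s=ctrl.get_state(); A=R.from_quat(s["tcp_rot"]); h=np.radians(head)
    B=R.from_matrix(np.array([[np.cos(h),np.sin(h),0],[np.sin(h),-np.cos(h),0],[0,0,-1]]).T)
    t=A.inv().apply(np.array([x,y,z])-s["eef_pos"])*100
    r=(A.inv()*B).as_rotvec(); a=A.as_matrix()[:,0]
    print("row",np.r_[t,r].round(3).tolist(),"| now",s["eef_pos"].round(4),"head",round(float(np.degrees(np.arctan2(a[1],a[0]))),2))
def stop(p):
    g=p.max(2).astype(float)
    def cross(v):
        k=np.argmax(v>110); return k-1+(110-v[k-1])/(v[k]-v[k-1])
    b=cast("top",[(u,138+cross(g[138:160,u])+.5) for u in list(range(286,350))],.02)  # +.5: edge->pixel-centre coords handled below
    s=cast("top",[(274+cross(g[v,274:295])+.5,v) for v in range(154,178)],.02)
    f=lambda q:cv2.fitLine((q*1000).astype(np.float32),cv2.DIST_HUBER,0,.01,.01).ravel()
    lb,ls=f(b),f(s); yb=lb[:2]*np.sign(lb[1]); xs=ls[:2]*np.sign(ls[0])
    ab=np.degrees(np.arctan2(-yb[0],yb[1])); as_=np.degrees(np.arctan2(xs[1],xs[0]))
    th=np.radians((2*ab+as_)/3); ex=np.array([np.cos(th),np.sin(th)]); ey=np.array([-ex[1],ex[0]])
    c=ex*(lb[2:]@ex-12)+ey*(ls[2:]@ey-12)
    return c,ab,as_,np.degrees(th),ex,ey
E
python3 - <<'E'
from h import *
p=cv2.imread("pics/top0.png")
c,ab,as_,th,ex,ey=stop(p); print("corner",c,ab,as_,th); print("goal",c-45*ex-65*ey)
r=np.array([527.6,-142.9])-c; print("rack in stop",r@ex,r@ey)
row(.55,.2,.2,120)
E
```

```text
corner [710.765     73.146904] 2.889113 2.9888833 2.9223695
goal [669.13745     5.9372025]
rack in stop -193.94150578738575 -206.42766878810372
row [-44.904, -29.888, 3.056, -0.002, 0.0, 0.699] | now [0.2297 0.6341 0.2301] head 160.07
```

```bash
python3 -m crank '[[-5,-3.3,0.3,0,0,0.1],[-10,-6.6,0.6,0,0,0.2],[-15,-10,1,0,0,0.3],[-20,-13.3,1.4,0,0,0.4],[-25,-16.6,1.7,0,0,0.5],[-30,-20,2,0,0,0.6],[-35,-23.3,2.4,0,0,0.7],[-40,-26.6,2.7,0,0,0.7],[-45,-30,3,0,0,0.7],[-45,-30,3,0,0,0.7]]' 0.45
python3 - <<'E'
from h import *
row(.502,-.245,.15,100.4)
E
```

```text
time: 1.1
eef_pos: [0.5268, 0.2308, 0.203]
tcp_rot: [0.5, 0.866, -0.0, -0.0]
contact_force: [0.6, -0.3, 0.0]
opening: 0.448
finger_force: 0.0
row [-39.989, -25.909, 5.305, -0.001, -0.0, 0.341] | now [0.5268 0.2308 0.203 ] head 119.96
```

```bash
python3 -m crank '[[-4.5,-2,0.5,0,0,0.1],[-9,-4,1,0,0,0.2],[-14,-6.5,1.5,0,0,0.34],[-18,-9,2,0,0,0.34],[-22,-11,2.5,0,0,0.34],[-26,-13,3,0,0,0.34],[-30,-15.5,4,0,0,0.34],[-34,-18,5,0,0,0.34],[-38,-20.5,5.3,0,0,0.34],[-42,-22,5.3,0,0,0.34]]'
python3 - <<'E'
from h import *
row(.546,-.245,.012,100.4)
E
```

```text
time: 2.1
eef_pos: [0.5437, -0.2426, 0.1489]
tcp_rot: [0.64, 0.768, -0.0, -0.002]
contact_force: [-0.2, -0.1, 1.3]
opening: 0.45
finger_force: 0.0
row [-0.301, 0.211, 13.694, -0.002, -0.002, 0.0] | now [ 0.5437 -0.2426  0.1489] head 100.42
```

```bash
python3 -m crank '[[-0.3,0.2,4,0,0,0],[-0.3,0.2,8,0,0,0],[-0.3,0.2,12,0,0,0],[-0.3,0.2,13.6,0,0,0],[-0.3,0.2,13.6,0,0,0],[0.7,0.2,13.6,0,0,0],[1.5,0.2,13.6,0,0,0],[2.2,0.2,13.6,0,0,0],[3,0.2,13.6,0,0,0],[3.8,0.2,13.6,0,0,0]]'
python3 - <<'E'
from h import *
row(.546,-.245,.012,92.9)
p,d=ctrl.read_camera("top"); cv2.imwrite("pics/t1.png",p)
print(rect(pink(p,height("top",d)),.045)[:3])
cv2.imwrite("pics/c1.png",cv2.resize(p[120:260,240:400],None,fx=4,fy=4))
E
```

```text
time: 3.1
eef_pos: [0.5417, -0.2036, 0.0164]
tcp_rot: [0.639, 0.769, 0.0, 0.002]
contact_force: [0.9, -1.7, 2.2]
opening: 0.454
finger_force: 1.3
row [-4.146, -0.337, 0.45, 0.003, 0.003, 0.133] | now [ 0.5417 -0.2036  0.0164] head 100.51
(array([ 522.86157227, -101.34786224]), (79.7393569946289, 83.28123474121094), -79.96599388122559)
```

View pics/c1.png

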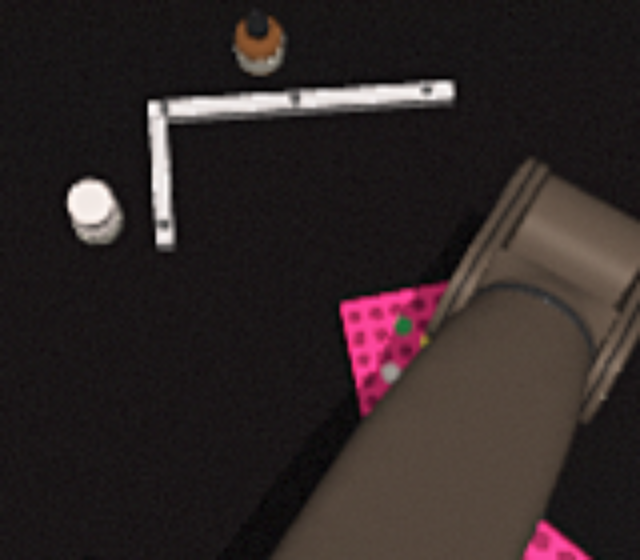

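Contact made: the rack has moved about 14 mm and its left corner is at px (325,195). I continue the push and turn it square.

```bash
python3 -m crank '[[1,0,0.2,0,0,0],[2,0.1,0.2,0,0,0.02],[3,0.2,0.2,0,0,0.04],[4,0.3,0.2,0,0,0.06],[5,0.4,0.2,0,0,0.08],[6,0.6,0.2,0,0,0.1],[7,0.8,0.2,0,0,0.12],[8,1,0.2,0,0,0.133],[9,1.2,0.2,0,0,0.133],[9.8,1.3,0.2,0,0,0.133]]'
python3 - <<'E'
from h import *
s=ctrl.get_state(); c=np.array([.7108,.0731]); th=np.radians(2.92); ex=np.array([np.cos(th),np.sin(th)]);ey=np.array([-ex[1],ex[0]])
q=s["eef_pos"][:2]-c; print("tcp in stop",q@ex,q@ey); row(.5,-.2,.012,92.9)
E
```

```text
time: 4.15
eef_pos: [0.535, -0.1035, 0.0122]
tcp_rot: [0.689, 0.725, -0.0, -0.0]
contact_force: [0.0, -1.8, -0.0]
opening: 0.452
finger_force: 1.0
tcp in stop -0.18461828057473198 -0.16745248188397757
row [-9.457, -3.977, 0.016, -0.001, -0.0, -0.0] | now [ 0.535  -0.1035  0.0122] head 92.89
```

```bash
python3 -m crank '[[-2,0,0,0,0,0],[-5,0,0,0,0,0],[-6,0,-3,0,0,0],[-6,0,-8,0,0,0],[-6,0,-13,0,0,0],[-8,0,-16,0,0,0],[-13,0,-16,0,0,0],[-18,0,-16,0,0,0],[-18,0,-16,0,0,0]]' 0.45
python3 - <<'E'
from h import *
p,d=ctrl.read_camera("top"); cv2.imwrite("pics/t2.png",p)
x,s,a,w=rect(pink(p,height("top",d)),.045); print(x,s,a)
c=np.array([710.8,73.1]); th=np.radians(2.92); ex=np.array([np.cos(th),np.sin(th)]);ey=np.array([-ex[1],ex[0]])
print("rack in stop",(x-c)@ex,(x-c)@ey)
t=(x-ex*(45+11+30))/1000; print(t); row(t[0],t[1],.15,182.92)
E
```

```text
time: 5.05
eef_pos: [0.5442, -0.2884, 0.1725]
tcp_rot: [0.691, 0.723, -0.0, 0.001]
contact_force: [-0.1, 0.3, 0.3]
opening: 0.449
finger_force: 0.0
[527.54821777 -24.21885681] (90.15867614746094, 129.22109985351562) 2.6819775104522705
rack in stop -187.97142869821167 -87.85737062686546
[ 0.44165988 -0.02859983]
row [26.155, -9.015, 2.231, 0.001, -0.002, -1.575] | now [ 0.5439 -0.2857  0.1717] head 92.66
```

View pics/t2.png

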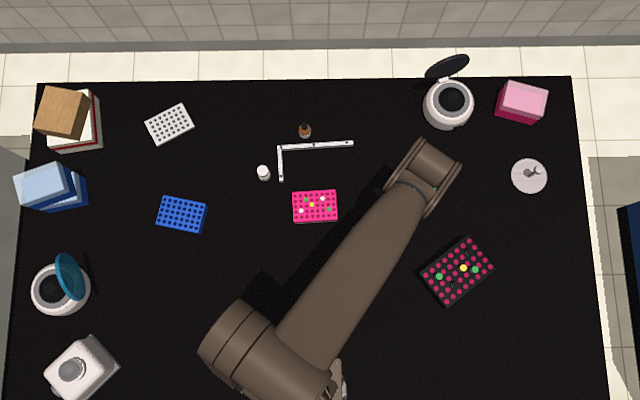

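The rack is now square at px (315,206), in the stop frame (-188,-88). I go to its near long side with the fingers open.

```bash
python3 -m crank '[[3,-1,0,0,0,-0.15],[6,-2,0,0,0,-0.3],[9,-3,0,0,0,-0.45],[12,-4,0,0,0,-0.6],[15,-5,0,0,0,-0.75],[18,-6,0,0,0,-0.9],[21,-7,0,0,0,-1.05],[24,-8,0,0,0,-1.2],[26,-9,0,0,0,-1.35],[26,-9,0,0,0,-1.5]]' 0.9
python3 - <<'E'
from h import *
row(.442,-.029,.012,182.92)
E
```

```text
time: 6.1
eef_pos: [0.4387, -0.025, 0.171]
tcp_rot: [0.005, 1.0, 0.001, -0.002]
contact_force: [0.5, 0.3, -0.2]
opening: 0.902
finger_force: 0.0
row [-0.384, -0.438, 15.897, 0.003, -0.003, -0.061] | now [ 0.4387 -0.025   0.171 ] head 179.41
```

```bash
python3 -m crank '[[-0.3,-0.4,4,0,0,-0.06],[-0.3,-0.4,8,0,0,-0.06],[-0.3,-0.4,12,0,0,-0.06],[-0.3,-0.4,15,0,0,-0.06],[-0.3,-0.4,16,0,0,-0.06],[-0.3,-0.4,16,0,0,-0.06]]'
python3 - <<'E'
from h import *
row(.442,-.029,.010,182.92)
c=np.array([710.8,73.1]); th=np.radians(2.92); ex=np.array([np.cos(th),np.sin(th)]);ey=np.array([-ex[1],ex[0]])
q=ctrl.get_state()["eef_pos"][:2]*1000-c; print("tcp in stop",q@ex,q@ey)
E
```

```text
time: 6.7
eef_pos: [0.4424, -0.0317, 0.0109]
tcp_rot: [-0.02, 1.0, 0.001, -0.002]
contact_force: [-0.6, -1.2, 0.2]
opening: 0.899
finger_force: 0.0
row [0.028, 0.269, 0.094, 0.002, -0.005, -0.011] | now [ 0.4424 -0.0317  0.0109] head -177.7
tcp in stop -273.3980985691625 -90.96629117637491
```

```bash
python3 -m crank '[[-1.5,0,0,0,0,0],[-3,0,0,0,0,0],[-4.5,0,0,0,0,0],[-6,0,0,0,0,0],[-7.5,0,0,0,0,0],[-9,0,0,0,0,0],[-10.5,0,0,0,0,0],[-12,0,0,0,0,0],[-13.5,0,0,0,0,0],[-15,0,0,0,0,0]]'
cat > m.py <<'E'
from h import *
s=ctrl.get_state(); c=np.array([710.8,73.1]); th=np.radians(2.92); ex=np.array([np.cos(th),np.sin(th)]);ey=np.array([-ex[1],ex[0]])
q=s["eef_pos"][:2]*1000-c; print("tcp in stop",q@ex,q@ey,"F",s["contact_force"].round(1))
p,d=ctrl.read_camera("top")
try:
    x,z,a,w=rect(pink(p,height("top",d)),.045); print("rack in stop",(x-c)@ex,(x-c)@ey,z,a)
except Exception as e: print(e)
row(.5,0,.01,182.92)
E
python3 m.py
```

```text
time: 7.7
eef_pos: [0.5953, -0.0268, 0.0145]
tcp_rot: [-0.02, 1.0, -0.0, 0.0]
contact_force: [-1.5, -0.3, 0.5]
opening: 0.9
finger_force: 0.8
tcp in stop -120.48161824424233 -93.8653693881548 F [-1.5 -0.3  0.5]
rack in stop -109.76038780961535 -398.568877659529 (32.973445892333984, 116.44335174560547) 88.25764465332031
row [9.695, 3.102, 0.482, -0.001, 0.005, -0.011] | now [ 0.5981 -0.0272  0.0154] head -177.73
```

```bash
python3 -m crank '[[-0.4,0,0.2,0,0,-0.011],[-0.8,0,0.4,0,0,-0.011],[-1.1,0,0.4,0,0,-0.011],[-1.4,0,0.4,0,0,-0.011],[-1.6,0,0.4,0,0,-0.011],[-1.6,0,0.4,0,0,-0.011]]'
python3 m.py
```

```text
time: 8.35
eef_pos: [0.6106, -0.0267, 0.0086]
tcp_rot: [-0.025, 1.0, 0.0, 0.0]
contact_force: [-1.0, 1.0, 0.4]
opening: 0.898
finger_force: 0.5
tcp in stop -105.1403377766195 -94.56535403998329 F [-1.   1.   0.4]
rack in stop -110.34119276250716 -401.92792916666815 (33.31879425048828, 116.66490936279297) -88.22323191165924
row [10.915, 3.219, -0.153, -0.0, 0.001, -0.001] | now [ 0.6106 -0.0267  0.0086] head -177.13
```

```bash
python3 -m crank '[[-0.1,0,0,0,0,0],[-0.2,0,0,0,0,0],[-0.3,0,0,0,0,0]]';python3 -m crank '[[-0.1,0,0,0,0,0],[-0.2,0,0,0,0,0],[-0.2,0,0,0,0,0]]'; python3 m.py
```

```text
time: 8.7
eef_pos: [0.6132, -0.0266, 0.0085]
tcp_rot: [-0.025, 1.0, 0.0, -0.0]
contact_force: [-2.1, -0.6, 1.1]
opening: 0.901
finger_force: 1.2
time: 9.0
eef_pos: [0.6156, -0.0265, 0.0085]
tcp_rot: [-0.025, 1.0, -0.0, 0.0]
contact_force: [-1.4, -1.2, 0.5]
opening: 0.903
finger_force: 0.7
tcp in stop -100.19614337660259 -94.57144340582549 F [-1.4 -1.2  0.5]
rack in stop -109.76038780961535 -398.568877659529 (32.973445892333984, 116.44335174560547) 88.25764465332031
row [11.412, 3.223, -0.158, -0.0, 0.001, -0.001] | now [ 0.6156 -0.0265  0.0085] head -177.13
```

```bash
python3 -m crank '[[-0.1,0,0,0,0,0],[-0.2,0,0,0,0,0],[-0.2,0,0,0,0,0]]';python3 -m crank '[[-0.1,0,0,0,0,0],[-0.2,0,0,0,0,0],[-0.2,0,0,0,0,0]]'
```

```text
time: 9.35
eef_pos: [0.6159, -0.0265, 0.0084]
tcp_rot: [-0.026, 1.0, -0.0, -0.002]
contact_force: [-6.1, -0.5, 4.4]
opening: 0.899
finger_force: 3.3
time: 9.65
eef_pos: [0.6159, -0.0266, 0.0084]
tcp_rot: [-0.026, 1.0, -0.0, -0.005]
contact_force: [-11.6, -2.4, 10.1]
opening: 0.899
finger_force: 6.5
```

The rack is against the back rail, with the force rising at TCP x=0.616. I retreat, lift and check.

```bash
python3 -m crank '[[2,0,0,0,0,0],[5,0,0,0,0,0],[6,0,-3,0,0,0],[6,0,-8,0,0,0],[6,0,-13,0,0,0],[6,2,-17,0,0,0.15],[6,7,-17,0,0,0.3],[6,12,-17,0,0,0.45],[6,17,-17,0,0,0.6],[6,22,-17,0,0,0.75]]' 0.4
python3 m.py; python3 - <<'E'
from h import *
c=np.array([.7108,.0731]); th=np.radians(2.92); ex=np.array([np.cos(th),np.sin(th)]);ey=np.array([-ex[1],ex[0]])
t=c-.05*ex-.2*ey; row(t[0],t[1],.15,92.92)
E
```

```text
time: 10.65
eef_pos: [0.55, 0.1759, 0.1793]
tcp_rot: [0.322, 0.947, 0.001, 0.002]
contact_force: [1.5, 0.7, -0.0]
opening: 0.401
finger_force: 0.0
tcp in stop -155.36880052201192 110.83986633324085 F [ 1.5  0.7 -0. ]
rack in stop -47.056016417888756 -90.10687213067422 (91.38105010986328, 128.95388793945312) 2.747979164123535
row [-7.303, -17.49, 16.816, 0.006, 0.001, -0.71] | now [0.5489 0.182  0.1794] head 142.23
row [-28.721, -17.137, 2.793, 0.005, -0.004, 0.861] | now [0.5489 0.182  0.1794] head 142.23
```

The lateral detour went the wrong way, but high and clear of everything. The rack is at (-47,-90) in the stop frame, square. I go on to its right end.

```bash
python3 -m crank '[[-3,-1.8,0,0,0,0.1],[-6,-3.6,0,0,0,0.2],[-9,-5.4,0,0,0,0.3],[-12,-7.2,0,0,0,0.4],[-15.5,-9.2,0,0,0,0.5],[-19,-11.3,0,0,0,0.62],[-22.5,-13.4,0,0,0,0.74],[-26,-15.5,0,0,0,0.86],[-28.7,-17.1,0,0,0,0.86],[-28.7,-17.1,0,0,0,0.86]]'
cat > t.py <<'E'
from h import *
import sys
a,b,z,h=map(float,sys.argv[1:])
c=np.array([.7108,.0731]); th=np.radians(2.92); ex=np.array([np.cos(th),np.sin(th)]);ey=np.array([-ex[1],ex[0]])
q=ctrl.get_state()["eef_pos"][:2]-c; print("tcp in stop mm",q@ex*1e3,q@ey*1e3)
t=c+a*ex+b*ey; row(t[0],t[1],z,h)
E
python3 t.py -.05 -.2 .012 92.92
```

```text
time: 11.7
eef_pos: [0.6758, -0.1403, 0.1787]
tcp_rot: [0.687, 0.727, 0.0, 0.002]
contact_force: [0.6, 1.0, -1.1]
opening: 0.394
finger_force: 0.0
tcp in stop mm -45.8116958559624 -211.30055701231794
row [1.165, -0.463, 16.668, 0.003, 0.002, 0.005] | now [ 0.6758 -0.1403  0.1787] head 93.22
```

```bash
python3 -m crank '[[0.8,-0.5,4,0,0,0.005],[0.8,-0.5,8,0,0,0.005],[0.8,-0.5,12,0,0,0.005],[0.8,-0.5,15.5,0,0,0.005],[0.8,-0.5,16.6,0,0,0.005],[0.8,-0.5,16.6,0,0,0.005]]'
python3 t.py -.05 -.141 .011 92.92
```

```text
time: 12.3
eef_pos: [0.6674, -0.1271, 0.0104]
tcp_rot: [0.687, 0.727, -0.001, -0.002]
contact_force: [0.4, 0.9, 0.6]
opening: 0.397
finger_force: 0.0
tcp in stop mm -53.50556049687014 -197.69687163035633
row [5.668, 0.379, -0.049, -0.003, -0.002, 0.005] | now [ 0.6674 -0.1271  0.0104] head 93.21
```

```bash
python3 -m crank '[[1,0,0,0,0,0.005],[2,0,0,0,0,0.005],[2.8,0,0,0,0,0.005],[3.4,0,0,0,0,0.005],[4,0,0,0,0,0.005],[4.5,0,0,0,0,0.005],[4.9,0,0,0,0,0.005],[5.2,0,0,0,0,0.005],[5.4,0,0,0,0,0.005],[5.4,0,0,0,0,0.005]]'
python3 -m crank '[[0.1,0,0,0,0,0],[0.2,0,0,0,0,0],[0.2,0,0,0,0,0]]'; python3 -m crank '[[0.1,0,0,0,0,0],[0.2,0,0,0,0,0],[0.2,0,0,0,0,0]]'; python3 t.py -.05 -.141 .011 92.92
```

```text
time: 13.3
eef_pos: [0.6657, -0.0739, 0.0123]
tcp_rot: [0.689, 0.725, 0.0, -0.0]
contact_force: [0.4, -1.3, 0.9]
opening: 0.402
finger_force: 0.6
time: 13.6
eef_pos: [0.6655, -0.0721, 0.0123]
tcp_rot: [0.689, 0.725, -0.0, -0.0]
contact_force: [0.3, -2.2, 0.7]
opening: 0.401
finger_force: 0.9
time: 13.9
eef_pos: [0.6656, -0.0708, 0.0123]
tcp_rot: [0.689, 0.725, -0.0, 0.0]
contact_force: [0.2, -4.0, -0.4]
opening: 0.396
finger_force: 2.1
tcp in stop mm -52.50963096202175 -141.3661917769893
row [0.037, 0.251, 0.13, 0.0, 0.001, -0.0] | now [ 0.6656 -0.0708  0.0123] head 92.92
```

```bash
python3 -m crank '[[0.1,0,0,0,0,0],[0.2,0,0,0,0,0],[0.2,0,0,0,0,0]]'; python3 -m crank '[[0.1,0,0,0,0,0],[0.2,0,0,0,0,0],[0.2,0,0,0,0,0]]'
```

```text
time: 14.2
eef_pos: [0.6659, -0.0706, 0.0128]
tcp_rot: [0.688, 0.725, -0.001, 0.002]
contact_force: [1.1, -8.8, -0.2]
opening: 0.401
finger_force: 4.5
time: 14.5
eef_pos: [0.666, -0.0706, 0.0132]
tcp_rot: [0.688, 0.725, -0.002, 0.003]
contact_force: [-0.4, -12.9, -0.0]
opening: 0.402
finger_force: 6.9
```

The rack is seated against the side rail. I retreat and look.

```bash
python3 -m crank '[[-2,-0.3,0,0,0,0],[-5,-0.3,0,0,0,0],[-6,-0.3,-3,0,0,0],[-6,-0.3,-8,0,0,0],[-6,-0.3,-13,0,0,0],[-10,-0.3,-16,0,0,0],[-15,-0.3,-16,0,0,0],[-18,-0.3,-16,0,0,0],[-18,-0.3,-16,0,0,0]]'
python3 m.py; python3 - <<'E'
from h import *
p,_=ctrl.read_camera("top");q,_=ctrl.read_camera("scene")
a=cv2.resize(p[115:195,250:350],(500,400),interpolation=cv2.INTER_CUBIC)
b=cv2.resize(q[180:280,230:330],(300,300),interpolation=cv2.INTER_CUBIC)
b=cv2.copyMakeBorder(b,0,100,0,0,cv2.BORDER_CONSTANT); cv2.imwrite("pics/c3.png",np.hstack([a,b]))
E
```

```text
time: 15.4
eef_pos: [0.671, -0.2494, 0.1725]
tcp_rot: [0.691, 0.723, 0.0, -0.0]
contact_force: [0.8, 0.4, -0.5]
opening: 0.4
finger_force: 0.0
tcp in stop -56.17396549102121 -320.0205539975429 F [ 0.8  0.4 -0.5]
rack in stop -47.91872497780067 -63.62947637911012 (91.35140228271484, 128.4838104248047) 2.7049825191497803
row [25.447, -15.893, 16.265, 0.001, -0.003, -1.574] | now [ 0.6709 -0.2471  0.1719] head 92.71
```

View pics/c3.png

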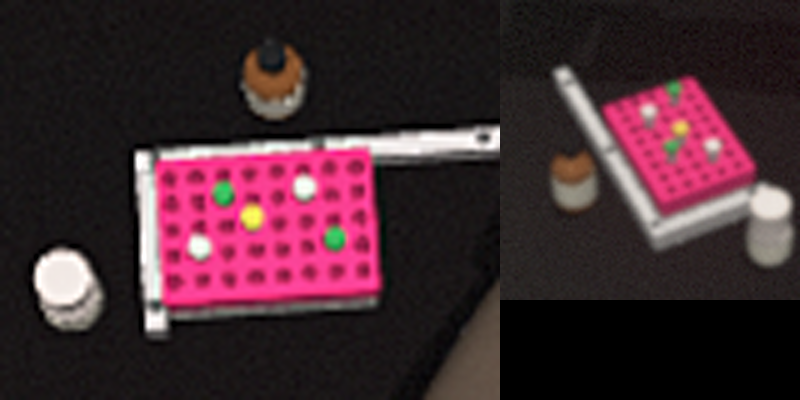

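Top view: the rack's left end lies along the side rail and its far long side along the back rail (left crop, rack spans 158–380 px). The jar and bottle are unmoved. The offset from the reading while pressed on the back rail is under 1 mm, so I hand in.

```bash
python3 -c "
from plant import ctrl
print(ctrl.sign_off())"
```

```text
the job is handed in; nothing more can be done
None
```

The pink rack sits in the corner stop: the last camera check put it within 3 mm of its place and square to within 0.3°, and the hand is clear. The job is handed in at about 15 s, but the hand-in returned no verdict.

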